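Sort full canisters from empty ones by feel

TASK

Three identical lidded canisters stand on the wooden board that covers the burners; one or two of them are full and the rest all but empty, and only the weight in the hand tells which. Feel how heavy each one is, then stand every full canister in the wooden tray with the handles and every empty one in the plain steel baking tin, all upright and flat on the floor of the tray or tin. Set them down gently rather than dropping them, don't tip any over, and leave the things at the back where they are.

Things in the scene. Friction and masses are not known exactly. Their poses are not given: they have to be found in the camera images.
- wooden_tray: oblong wooden tray, fixed to a flat board 45 mm above the range top, for FULL canisters, an arched handle on each short end. Inside 254 mm along its x, 124 along its y (outside 270 x 140). Origin under its centre on the board; floor top at z = 8 mm, sides 24 mm high, handles up to 52 mm. Room for two canisters along its x (e.g. 58 mm either side of the middle). Tray and tin may change sides.
- baking_tin: oblong steel baking tin without handles, fixed to the same board, for EMPTY canisters. Inside 254 mm along its x, 124 along its y. Origin under its centre on the board; floor top at z = 8 mm, rolled rim up to 27 mm. Room for two canisters along its x (e.g. 58 mm either side of the middle). Tray and tin may change sides.
- canister_a: one of three look-alike cream canisters, 87 mm across; origin at centre of underside, z up. Lid (fixed on) top at 103 mm; lift by its round knob, 20 mm across, from there to 120 mm. Full ones weigh 0.60 to 0.80 kg in all (a solid block inside), all but empty ones 0.26 to 0.33 kg; which are full changes each time. Held by the knob it swings if moved fast.
- canister_b: one of three look-alike cream canisters, 87 mm across; origin at centre of underside, z up. Lid (fixed on) top at 103 mm; lift by its round knob, 20 mm across, from there to 120 mm. Full ones weigh 0.60 to 0.80 kg in all (a solid block inside), all but empty ones 0.26 to 0.33 kg; which are full changes each time. Held by the knob it swings if moved fast.
- canister_c: one of three look-alike cream canisters, 87 mm across; origin at centre of underside, z up. Lid (fixed on) top at 103 mm; lift by its round knob, 20 mm across, from there to 120 mm. Full ones weigh 0.60 to 0.80 kg in all (a solid block inside), all but empty ones 0.26 to 0.33 kg; which are full changes each time. Held by the knob it swings if moved fast.
- pepper_mill: a turned wooden pepper mill, 58 mm across and 170 high, standing at the back of the board; not to be disturbed; origin at the centre of the underside
- jam_jar: a glass jam jar with a screw lid, 65 mm across and 97 high, standing at the back of the board; not to be disturbed; origin at the centre of the underside
- chilli_sauce: a slim sauce bottle, 48 mm across and 183 high, standing at the back of the board; not to be disturbed; origin at the centre of the underside

How it is judged:
By the outcome, as a careful person would: the job done as asked, in the order asked, and still so for the second after the job is handed in, with the robot touching nothing.
It also fails if it takes over 72 s, if anything falls off the work surface, if the arm or the gripper's body presses on something with over 40 N, if the wrist force passes 120 N, or if a joint passes its speed limit or range.

ROBOT

A 7-joint arm with a two-finger parallel gripper is mounted at the origin on a cart in front of the work surface, level with it; the furniture and walls round the work are solid. World frame = base frame: x ahead of the robot, y to its left, z up, the work surface at z = 0. Lengths are in m, angles in rad, forces in N, time in s.
With the tool pointing down it reaches from about 0.425 to 0.825 m from the base axis. Payload 3.6 kg.
Tool frame: the origin (TCP) lies on the centre line of the jaws, within the pads' length; the fingertips stand 14 mm ahead of it and the grasp point (between the pads) lies 5 mm behind it (robot.tip_reach is the z of the fingertips in the tool frame, in m); z points along the fingers, y is the line along which they close (so a half turn about z gives the same grasp; the last joint's range is limited). The gripper opens to 93 mm and grips with 3 to 60 N. Pads are 15 mm wide; open, the fingers measure 128 mm over their backs; the gripper's body (75 mm by 188 mm) begins 65 mm behind the grasp point.
Start: joints at [-1.304, 0.615, -0.013, 1.423, 0.008, 1.103, -0.04], TCP at [0.188, 0.622, 0.233] pointing down, gripper open.
Joint ranges: [-3.12, 3.12], [-0.3, 2.06], [-1.34, 1.32], [0.26, 2.42], [-1.36, 4.5], [0.01, 1.98], [-2.84, 2.84]. Speed limits (rad/s): [2.79, 2.79, 3.14, 3.14, 3.14, 3.14, 3.14].

INTERFACE

Orientations are given as a unit quaternion [w, x, y, z].
In Python, from station import robot, imaging gives the robot as it stands. The module is installed in compiled form; this text tells all that it offers.
- The arm moves only by the tool drive_tool, never from a script. Its argument "rows" is one flat list of numbers, 4 for each row, row after row: the shift along the tool's x, y, z in cm, then the turn about the tool's z in rad. In form: [dx, dy, dz, yaw, dx, dy, dz, yaw, ...]. A call has 1 to 5 rows; each row shifts and turns the commanded pose from where the row before left it, along the tool's axes as they then stand; what a row does not reach is not made up. A row lasts 1/12 s, in which the tool goes at most 41.7 mm and 7.16 degrees, less where a joint would pass 70% of its speed; a pose out of reach is approached as far as the arm can. A call is refused whole if a number of a shift passes 4.17 or a number of a turn 0.125, either way. A call with a gripper value outside its range is refused whole. "claw" is the opening, from 0 (shut) to 1 (fully open), set as the call begins (left out, the last holds). The fingers move at their own pace and stop on an object; the grip force is fixed at half the most. Time passes only in rows, so rows that do not move let the fingers close. It gives the time, the measured TCP pose, the force, the opening and the grip force at its end, in the units of the state.
- robot.read_state(): the state, without advancing time (a new reading comes with each control period).
- imaging.camera(name): name is "scene" or "top"; returns the picture (384x512x3 uint8, red, green, blue); there is no depth.
- imaging.camera_info(name): a dict with "camera_matrix" (3x3 intrinsics, pixels), "xyz" and "attitude" of the camera in the world. Camera axes: x right, y down, z forward; pixel columns grow to the right and rows downward; lengths in m; the calibration is good to about 2 mm. A picture is of the moment at which its call begins. camera_info takes no time and is no camera call.
- robot.sign_off(): hands the job in; it is judged then, once.
The state is a dict: "time": time; "joints": joint angles; "qd": joint speeds; "effort": joint torques, N m; "ee_pos": TCP position; "tcp_rot": TCP orientation; "ft_force": force on the tool from outside, world axes, zero at the start; "moment": the same for the moment, N m; "finger_gap": opening from 0.0 (shut) to 1.0 (fully open); "grasp_force": force on a finger pad.
Only numpy, scipy, OpenCV 4.12 (cv2) and the standard library are available. Lean on these libraries where they do the work, as an engineer would, in place of code of your own. Each camera call takes 0.05 s, during which the arm holds its last target. There are 200 camera calls.

## Working session

There is one attempt and no reset: what is moved stays moved. The work goes in short steps, Python scripts to look and compute and a tool call to move; the robot and the scene stay as the last step left them, time stands still between calls to the robot, and variables do not carry over. Pictures are saved under pics/ and viewed, at most 10 in all, crops included, and the job is handed in when it is done.

Besides the shell and the picture viewer there is one more tool, called by a JSON object that holds its "api" and its "payload". drive_tool: Moves the arm, as the interface text tells. Its arguments: {"type":"object","properties":{"rows":{"type":"array"},"claw":{"type":"number"}},"required":["rows"]}

```bash
mkdir -p pics; python3 - <<'E'
from station import robot, imaging
import cv2,numpy as np
for n in("scene","top"):
    cv2.imwrite(f"pics/{n}0.png",cv2.imread(n) if 0 else imaging.camera(n)[:,:,::-1])
    print(imaging.camera_info(n))
print(robot.read_state(),robot.tip_reach)
E
```

```text
{'camera_matrix': array([[403.2742106 ,   0.        , 256.49716715],
       [  0.        , 403.2742106 , 187.35265576],
       [  0.        ,   0.        ,   1.        ]]), 'xyz': array([ 0.03276271, -0.58917619,  0.72752978]), 'attitude': array([-0.35808093,  0.80648846, -0.43082871,  0.18905298])}
{'camera_matrix': array([[373.37887441,   0.        , 249.80252487],
       [  0.        , 373.37887441, 186.76216975],
       [  0.        ,   0.        ,   1.        ]]), 'xyz': array([ 0.52171177, -0.21342007,  0.92775493]), 'attitude': array([-0.03776506,  0.7114548 , -0.70144054,  0.01967292])}
{'time': 0.1, 'joints': array([-1.30348087,  0.61580319, -0.01262018,  1.42474041,  0.00811538,
        1.10339732, -0.04040634]), 'qd': array([-0.00087294, -0.0007959 , -0.00061729, -0.00353301, -0.00013046,
        0.00161519, -0.00231851]), 'effort': array([ 1.31746754e-03, -4.60045767e+01,  2.09923675e-01, -1.66247374e+01,
       -6.12374581e-02,  1.69113680e-02,  9.78948856e-05]), 'ee_pos': array([0.18803727, 0.62149459, 0.23160893]), 'tcp_rot': array([-1.48385415e-04,  1.46345605e-01,  9.89232856e-01, -1.13929852e-03]), 'ft_force': array([-0.36211142, -0.58776191,  0.38247386]), 'moment': array([ 0.04481168,  0.03265869, -0.01867256]), 'grasp_force': 0.0, 'finger_gap': 0.998552668347556} 0.014
```

View pics/scene0.png

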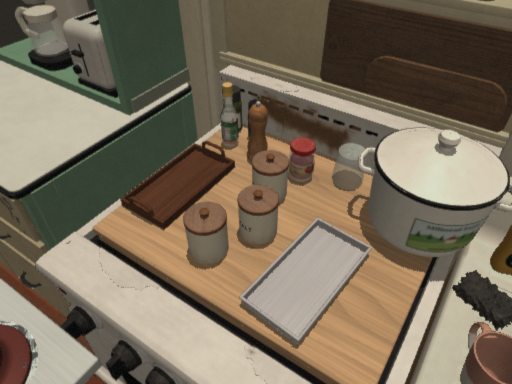

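View pics/top0.png

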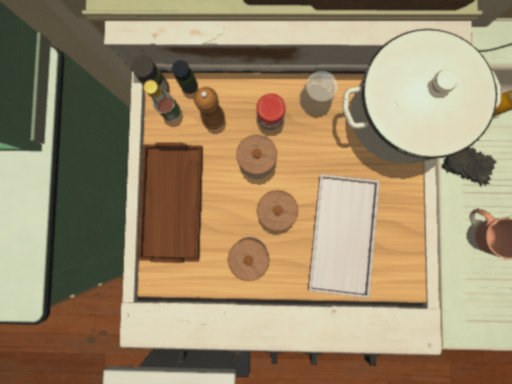

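The scene view shows the knobs near (269,156), (258,192) and (205,213), with the wooden tray on the left and the tin on the right. In the top view the lids are at (257,155), (278,211) and (248,259). The tray is centred near (172,203) and the tin near (344,236).

```bash
cat > h.py <<'E'
import cv2,numpy as np
from station import robot,imaging
from scipy.spatial.transform import Rotation as R
def ray(n,uv):
    i=imaging.camera_info(n);q=i["attitude"];K=i["camera_matrix"]
    d=R.from_quat([q[1],q[2],q[3],q[0]]).apply(np.linalg.solve(K,[uv[0],uv[1],1]))
    return i["xyz"],d/np.linalg.norm(d)
def plane(n,uv,z):
    o,d=ray(n,uv);return o+d*(z-o[2])/d[2]
def tri(a,b):
    (o,d),(p,e)=ray("scene",a),ray("top",b)
    t=np.linalg.lstsq(np.c_[d,-e],p-o,rcond=None)[0]
    x,y=o+d*t[0],p+e*t[1];return (x+y)/2,np.linalg.norm(x-y)
E
python3 - <<'E'
from h import *
for n,roi in(("scene",[(170,130,300,240)]),("top",[(225,125,310,290)])):
    im=cv2.imread(f"pics/{n}0.png");hsv=cv2.cvtColor(im,cv2.COLOR_BGR2HSV)
    for p in ([(269,156),(258,200),(205,222),(180,185),(305,280),(225,250),(250,170)] if n=="scene" else [(250,150),(285,215),(172,200),(344,236),(220,200)]): print(n,p,hsv[p[1],p[0]])
def crop(n,x0,y0,x1,y1,s):
    return cv2.resize(cv2.imread(f"pics/{n}0.png")[y0:y1,x0:x1],None,fx=s,fy=s,interpolation=cv2.INTER_CUBIC)
a=crop("scene",110,130,380,350,2.6);b=crop("top",130,120,390,310,2)
cv2.imwrite("pics/c1.png",a)
for u in [((269,156),(257,154)),((258,192),(278,211)),((205,213),(248,260))]: print(tri(*u))
E
```

```text
scene (269, 156) [ 12 149 116]
scene (258, 200) [ 13 108  90]
scene (205, 222) [ 12 110 128]
scene (180, 185) [ 10 145  88]
scene (305, 280) [ 15  28 182]
scene (225, 250) [20 58 88]
scene (250, 170) [ 16 116 173]
top (250, 150) [ 13 123 160]
top (285, 215) [ 13 119 170]
top (172, 200) [ 12 161 114]
top (344, 236) [ 20  30 220]
top (220, 200) [ 16 136 207]
(array([ 0.65144326, -0.20662319,  0.16404806]), np.float64(0.0015117518090436031))
(array([ 0.53540059, -0.25216929,  0.16534065]), np.float64(0.001514856227788831))
(array([ 0.43513636, -0.19275082,  0.1558276 ]), np.float64(0.0025326623985867823))
```

View pics/c1.png

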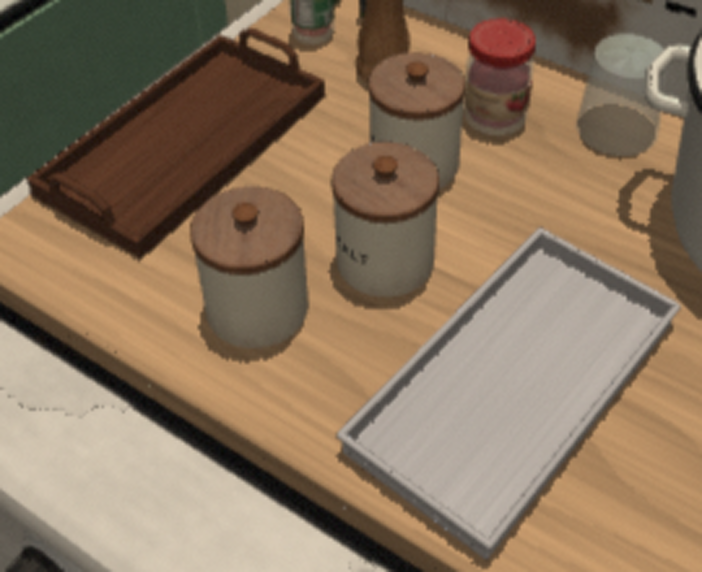

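The crop shows the reddish knobs clearly. The tin rim corners are at crop (541,231), (678,308) and (341,434), and the tray corners at (222,38), (324,88) and (33,180).

```bash
python3 - <<'E'
from h import *
im={n:cv2.imread(f"pics/{n}0.png") for n in("scene","top")}
hsv={n:cv2.cvtColor(im[n],cv2.COLOR_BGR2HSV) for n in im}
def knob(n,c,r,s):
    h=hsv[n];x,y=c;w=h[y-r:y+r+1,x-r:x+r+1].astype(int)
    m=((w[...,1]>s)).astype(np.uint8)
    k,l,st,ce=cv2.connectedComponentsWithStats(m)
    j=min(range(1,k),key=lambda i:np.hypot(*(ce[i]-r))-st[i,4]*.02)
    return ce[j]+[x-r,y-r],st[j,4]
for a,b in [((270,158),(257,154)),((258,194),(278,211)),((204,212),(248,260))]:
    p,ap=knob("scene",a,9,135);q,aq=knob("top",b,9,138)
    X,e=tri(p,q);print("knob",p.round(1),ap,q.round(1),aq,X.round(4),e.round(4),plane("top",q,.162)[:2].round(4),plane("scene",p,.157)[:2].round(4))
h=hsv["top"]
m=cv2.inRange(h[120:300,225:310],(8,85,60),(15,135,255))
m=cv2.inRange(h,(0,0,100),(180,60,255));m[:165]=0;m[302:]=0;m[:,:300]=0;m[:,390:]=0
t=cv2.inRange(h,(0,100,20),(14,255,150));t[:135]=0;t[270:]=0;t[:,:136]=0;t[:,210:]=0
for name,mm,z in(("tin",m,.072),("tray",t,.069)):
    c=max(cv2.findContours(mm,0,2)[0],key=cv2.contourArea)
    r=cv2.minAreaRect(c);b=cv2.boxPoints(r);P=np.array([plane("top",x,z) for x in b])
    print(name,b.round(1).tolist(),P[:,:2].round(4).tolist(),P.mean(0).round(4),[np.linalg.norm(P[i]-P[i-1]).round(4) for i in range(2)])
    best=[]
    for s in([(541,231),(678,308),(341,434)] if name=="tin" else [(222,38),(324,88),(33,180)]):
        s=(110+s[0]/2.6,130+s[1]/2.6)
        X,e=min((tri(s,x) for x in b),key=lambda v:v[1]);print(X.round(3),e.round(4))
for n,p in(("mill",(206,98)),("jam",(271,104))): print(n,plane("top",p,.045+(.17 if n=="mill" else .097)).round(3))
E
```

```text
knob [270.  156.8] 43 [256.1 152.9] 67 [ 0.6554 -0.2056  0.1586] 0.0009 [ 0.6545 -0.2053] [ 0.6574 -0.2049]
knob [257.9 193.6] 58 [277.3 210.1] 68 [ 0.5373 -0.2509  0.1589] 0.0011 [ 0.5369 -0.2503] [ 0.5393 -0.2502]
knob [203.9 211.7] 59 [248.  260.1] 68 [ 0.4348 -0.1921  0.1593] 0.0005 [ 0.4349 -0.192 ] [ 0.4365 -0.1907]
tin [[308.0, 291.0], [319.70001220703125, 174.1999969482422], [380.0, 180.1999969482422], [368.29998779296875, 297.0]] [[0.3587, -0.3249], [0.6224, -0.351], [0.6102, -0.4881], [0.3482, -0.4589]] [ 0.4849 -0.4057  0.072 ] [np.float64(0.1343), np.float64(0.265)]
[ 0.624 -0.354  0.066] 0.0038
[ 0.61  -0.487  0.069] 0.0034
[ 0.361 -0.328  0.073] 0.0069
tray [[136.8000030517578, 260.79998779296875], [142.3000030517578, 141.1999969482422], [203.8000030517578, 144.0], [198.3000030517578, 263.6000061035156]] [[0.4182, 0.0651], [0.6955, 0.0634], [0.6904, -0.0818], [0.4145, -0.0763]] [ 0.5546 -0.0074  0.069 ] [np.float64(0.1415), np.float64(0.2774)]
[0.698 0.067 0.057] 0.0005
[ 0.691 -0.078  0.057] 0.0052
[0.422 0.061 0.07 ] 0.0101
mill [ 0.753 -0.106  0.215]
jam [ 0.765 -0.236  0.142]
```

{"api": "drive_tool", "payload": {"rows": [0, 0, -2.5, -0.098, 0, 0, -2.5, -0.098, 0, 0, -2, -0.098], "claw": 0.6}}

```text
time: 0.35
ee_pos: [0.1882, 0.622, 0.3034]
tcp_rot: [-0.0, -0.003, 1.0, -0.0]
ft_force: [-0.4, -0.1, 0.3]
finger_gap: 0.834
grasp_force: 0.0
```

{"api": "drive_tool", "payload": {"rows": [-2.6, -2.7, 0, 0, -2.6, -2.7, 0, 0, -2.6, -2.7, 0, 0, -2.6, -2.7, 0, 0, -2.6, -2.7, 0, 0]}}

```text
time: 0.77
ee_pos: [0.3191, 0.4854, 0.3022]
tcp_rot: [-0.0, -0.0, 1.0, -0.0]
ft_force: [0.2, -0.5, 0.0]
finger_gap: 0.6
grasp_force: 0.0
```

{"api": "drive_tool", "payload": {"rows": [-2.6, -2.7, 0, 0, -2.6, -2.7, 0, 0, -2.6, -2.7, 0, 0, -2.6, -2.7, 0, 0, -2.6, -2.7, 0, 0]}}

```text
time: 1.18
ee_pos: [0.449, 0.3505, 0.3023]
tcp_rot: [-0.0, -0.0, 1.0, -0.0]
ft_force: [-0.2, 0.1, -0.3]
finger_gap: 0.597
grasp_force: 0.0
```

{"api": "drive_tool", "payload": {"rows": [0.1, -3.6, 0, 0, 0.1, -3.6, 0, 0, 0.1, -3.6, 0, 0, 0.1, -3.6, 0, 0, 0.1, -3.6, 0, 0]}}

```text
time: 1.6
ee_pos: [0.4427, 0.1703, 0.3023]
tcp_rot: [-0.0, -0.0, 1.0, -0.0]
ft_force: [-0.5, -1.4, 0.4]
finger_gap: 0.6
grasp_force: 0.0
```

{"api": "drive_tool", "payload": {"rows": [0.1, -3.6, 0, 0, 0.1, -3.6, 0, 0, 0.1, -3.6, 0, 0, 0.1, -3.6, 0, 0, 0.1, -3.6, 0, 0]}}

```text
time: 2.02
ee_pos: [0.4376, -0.0095, 0.3025]
tcp_rot: [-0.0, -0.0, 1.0, 0.0]
ft_force: [0.5, -0.1, -1.2]
finger_gap: 0.601
grasp_force: 0.0
```

{"api": "drive_tool", "payload": {"rows": [0.1, -3.6, 1.6, 0, 0.1, -3.6, 1.6, 0, 0.1, -3.6, 1.6, 0, 0.1, -3.6, 1.6, 0, 0, -3.85, 1.2, 0]}}

```text
time: 2.43
ee_pos: [0.4333, -0.1911, 0.2253]
tcp_rot: [-0.001, -0.001, 1.0, 0.001]
ft_force: [1.2, 0.2, 0.5]
finger_gap: 0.602
grasp_force: 0.0
```

```bash
python3 - <<'E'
from h import *
a=imaging.camera("scene")[:,:,::-1];b=imaging.camera("top")[:,:,::-1]
s=robot.read_state();print(s["ee_pos"],s["ft_force"])
a=a[110:270,120:320];b=b[180:320,180:320]
cv2.imwrite("pics/p1.png",np.hstack([cv2.resize(a,(500,400)),cv2.resize(b,(300,300)) if 0 else cv2.copyMakeBorder(cv2.resize(b,(300,300)),0,100,0,0,0)]))
E
```

```text
[ 0.4316118  -0.19721903  0.22474415] [-0.4967154  -0.16519056  0.30525196]
```

View pics/p1.png

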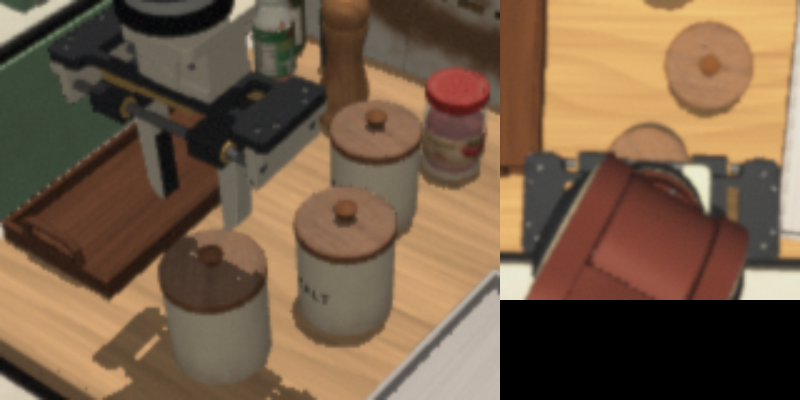

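The gripper hangs squarely above the front canister: its fingertips are at about (165,190) and (235,225) in the picture and the knob is at (210,255), which fits the measured offset. I'll lower and grip.

{"api": "drive_tool", "payload": {"rows": [-0.35, 0.5, 1.2, 0, 0, 0, 1.5, 0, 0, 0, 1.5, 0, 0, 0, 1.2, 0, 0, 0, 0.5, 0]}}

```text
time: 2.95
ee_pos: [0.437, -0.1841, 0.1662]
tcp_rot: [-0.002, -0.001, 1.0, 0.001]
ft_force: [-0.1, -0.2, 0.2]
finger_gap: 0.599
grasp_force: 0.0
```

{"api": "drive_tool", "payload": {"rows": [0, 0, 0, 0, 0, 0, 0, 0, 0, 0, 0, 0, 0, 0, 0, 0, 0, 0, 0, 0], "claw": 0}}

```text
time: 3.37
ee_pos: [0.4385, -0.1863, 0.1686]
tcp_rot: [0.001, -0.0, 1.0, -0.001]
ft_force: [-0.4, -3.4, 2.4]
finger_gap: 0.294
grasp_force: 1.4
```

{"api": "drive_tool", "payload": {"rows": [0, 0, 0, 0, 0, 0, 0, 0, 0, 0, 0, 0]}}

```text
time: 3.62
ee_pos: [0.4387, -0.1869, 0.1686]
tcp_rot: [0.001, 0.0, 1.0, -0.001]
ft_force: [-0.0, -4.2, 5.6]
finger_gap: 0.181
grasp_force: 30.0
```

{"api": "drive_tool", "payload": {"rows": [0, 0, -0.3, 0, 0, 0, -0.8, 0, 0, 0, -1.2, 0, 0, 0, -1.2, 0, 0, 0, -1.0, 0]}}

```text
time: 4.03
ee_pos: [0.4364, -0.1834, 0.2121]
tcp_rot: [-0.002, -0.001, 1.0, 0.002]
ft_force: [0.4, -0.1, -7.0]
finger_gap: 0.183
grasp_force: 30.0
```

{"api": "drive_tool", "payload": {"rows": [0, 0, -0.5, 0, 0, 0, 0, 0, 0, 0, 0, 0, 0, 0, 0, 0, 0, 0, 0, 0]}}

```text
time: 4.45
ee_pos: [0.4371, -0.1848, 0.2167]
tcp_rot: [-0.001, -0.0, 1.0, 0.001]
ft_force: [-0.1, 0.3, -6.7]
finger_gap: 0.188
grasp_force: 30.0
```

{"api": "drive_tool", "payload": {"rows": [0, 0, 0, 0, 0, 0, 0, 0]}}

```text
time: 4.62
ee_pos: [0.4377, -0.1852, 0.2172]
tcp_rot: [-0.0, -0.0, 1.0, 0.0]
ft_force: [-0.5, -0.0, -7.6]
finger_gap: 0.189
grasp_force: 30.0
```

{"api": "drive_tool", "payload": {"rows": [-0.2, 0.5, 0, 0, -0.4, 1.1, 0, 0, -0.5, 1.6, 0, 0, -0.6, 1.9, 0, 0, -0.7, 2.0, 0, 0]}}

```text
time: 5.03
ee_pos: [0.462, -0.1136, 0.2176]
tcp_rot: [-0.0, 0.001, 1.0, -0.0]
ft_force: [0.5, 0.2, -6.4]
finger_gap: 0.181
grasp_force: 30.0
```

{"api": "drive_tool", "payload": {"rows": [-0.7, 2.0, 0, 0, -0.7, 2.0, 0, 0, -0.7, 1.9, 0, 0, -0.6, 1.7, 0, 0, -0.5, 1.4, 0, 0]}}

```text
time: 5.45
ee_pos: [0.4943, -0.0218, 0.2175]
tcp_rot: [0.0, -0.001, 1.0, 0.001]
ft_force: [0.0, -0.1, -6.5]
finger_gap: 0.183
grasp_force: 30.0
```

{"api": "drive_tool", "payload": {"rows": [-0.3, 1.0, 0, 0, -0.1, 0.6, 0, 0, 0, 0, 0, 0, 0, 0, 0, 0, 0, 0, 0, 0]}}

```text
time: 5.87
ee_pos: [0.4973, -0.0098, 0.2176]
tcp_rot: [-0.0, 0.001, 1.0, -0.001]
ft_force: [0.2, -0.1, -6.3]
finger_gap: 0.181
grasp_force: 30.0
```

```bash
python3 - <<'E'
from h import *
a=imaging.camera("scene")[:,:,::-1];b=imaging.camera("top")[:,:,::-1]
s=robot.read_state();print(s["ee_pos"],s["ft_force"],s["finger_gap"])
a=a[80:240,90:290];b=b[130:270,110:250]
cv2.imwrite("pics/p2.png",np.hstack([cv2.resize(a,(500,400)),cv2.copyMakeBorder(cv2.resize(b,(300,300)),0,100,0,0,0)]))
E
```

```text
[ 0.49749504 -0.00969003  0.2176618 ] [ 0.40038706  0.53572843 -6.99590317] 0.17988599221101897
```

View pics/p2.png

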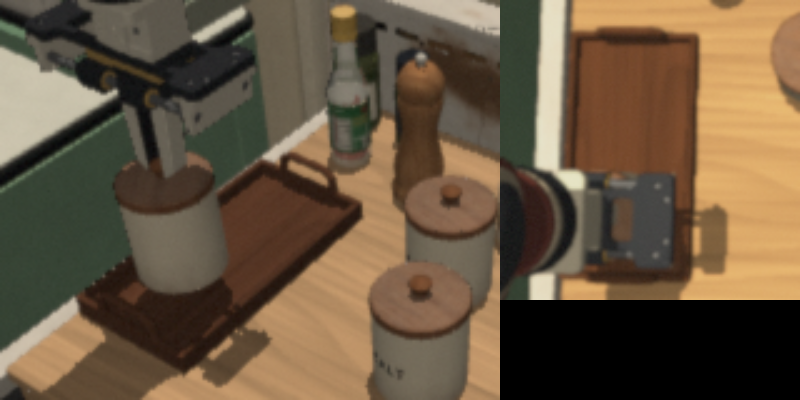

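The canister hangs upright over the near half of the tray. It weighs about 0.7 kg, so it is full, and I'll lower it.

{"api": "drive_tool", "payload": {"rows": [0, 0, 0.6, 0, 0, 0, 1.0, 0, 0, 0, 1.0, 0, 0, 0, 0.6, 0, 0, 0, 0.3, 0]}}

```text
time: 6.38
ee_pos: [0.4971, -0.0087, 0.1815]
tcp_rot: [-0.001, 0.0, 1.0, -0.0]
ft_force: [0.1, -0.1, -7.9]
finger_gap: 0.189
grasp_force: 30.0
```

{"api": "drive_tool", "payload": {"rows": [0, 0, 0.2, 0, 0, 0, 0.2, 0, 0, 0, 0.1, 0, 0, 0, 0.1, 0, 0, 0, 0, 0]}}

```text
time: 6.8
ee_pos: [0.498, -0.0083, 0.1768]
tcp_rot: [0.0, -0.0, 1.0, -0.0]
ft_force: [0.4, -0.1, -6.5]
finger_gap: 0.183
grasp_force: 30.0
```

{"api": "drive_tool", "payload": {"rows": [0, 0, 0.1, 0, 0, 0, 0.1, 0, 0, 0, 0.1, 0, 0, 0, 0, 0, 0, 0, 0, 0]}}

```text
time: 7.22
ee_pos: [0.4994, -0.0099, 0.1761]
tcp_rot: [0.002, 0.001, 1.0, -0.001]
ft_force: [-1.8, -3.3, 7.9]
finger_gap: 0.181
grasp_force: 30.0
```

Contact is made, so I'll release, rise and go to canister B.

{"api": "drive_tool", "payload": {"rows": [0, 0, -0.1, 0, 0, 0, 0, 0, 0, 0, 0, 0, 0, 0, 0, 0, 0, 0, 0, 0], "claw": 0.6}}

```text
time: 7.63
ee_pos: [0.4982, -0.0076, 0.1747]
tcp_rot: [0.0, -0.0, 1.0, 0.0]
ft_force: [-0.3, 0.4, -0.7]
finger_gap: 0.495
grasp_force: 0.0
```

{"api": "drive_tool", "payload": {"rows": [0, 0, -1.0, 0, 0, 0, -1.5, 0, 0, 0, -1.5, 0, 0, 0, -1.5, 0, 0, -1.5, 0, 0]}}

```text
time: 8.05
ee_pos: [0.5001, -0.0197, 0.2323]
tcp_rot: [0.003, -0.003, 1.0, 0.001]
ft_force: [0.2, 0.4, 0.1]
finger_gap: 0.597
grasp_force: 0.0
```

{"api": "drive_tool", "payload": {"rows": [-0.4, -2.5, 0, 0, -0.4, -2.5, 0, 0, -0.5, -2.6, 0, 0, -0.5, -2.6, 0, 0, -0.5, -2.6, 0, 0]}}

```text
time: 8.47
ee_pos: [0.5213, -0.152, 0.2296]
tcp_rot: [0.0, -0.001, 1.0, 0.0]
ft_force: [0.3, -0.4, -0.5]
finger_gap: 0.6
grasp_force: 0.0
```

{"api": "drive_tool", "payload": {"rows": [-0.5, -2.6, 0, 0, -0.5, -2.6, 0, 0, -0.4, -2.4, 0, 0, -0.2, -1.5, 0, 0, 0, -0.8, 0, 0]}}

```text
time: 8.88
ee_pos: [0.5369, -0.2526, 0.2293]
tcp_rot: [-0.0, 0.001, 1.0, -0.001]
ft_force: [0.8, -0.4, 0.8]
finger_gap: 0.601
grasp_force: 0.0
```

{"api": "drive_tool", "payload": {"rows": [0, 0, 0, 0, 0, 0, 0, 0]}}

```text
time: 9.05
ee_pos: [0.5369, -0.249, 0.2294]
tcp_rot: [-0.0, -0.001, 1.0, 0.001]
ft_force: [0.8, 0.8, -0.4]
finger_gap: 0.601
grasp_force: 0.0
```

{"api": "drive_tool", "payload": {"rows": [0, 0, 1.2, 0, 0, 0, 1.6, 0, 0, 0, 1.6, 0, 0, 0, 1.2, 0, 0, 0, 0.6, 0]}}

```text
time: 9.47
ee_pos: [0.5365, -0.2471, 0.1661]
tcp_rot: [-0.001, -0.002, 1.0, 0.001]
ft_force: [0.1, 0.4, -0.7]
finger_gap: 0.596
grasp_force: 0.0
```

{"api": "drive_tool", "payload": {"rows": [0, 0, 0, 0, 0, 0, 0, 0, 0, 0, 0, 0, 0, 0, 0, 0, 0, 0, 0, 0], "claw": 0}}

```text
time: 9.88
ee_pos: [0.5374, -0.2504, 0.1685]
tcp_rot: [0.001, -0.0, 1.0, -0.0]
ft_force: [-0.2, 0.2, -0.9]
finger_gap: 0.29
grasp_force: 0.0
```

{"api": "drive_tool", "payload": {"rows": [0, 0, 0, 0, 0, 0, 0, 0, 0, 0, 0, 0]}}

```text
time: 10.13
ee_pos: [0.5372, -0.2509, 0.1681]
tcp_rot: [0.001, 0.0, 1.0, -0.001]
ft_force: [0.5, -0.8, 0.4]
finger_gap: 0.184
grasp_force: 30.0
```

{"api": "drive_tool", "payload": {"rows": [0, 0, -0.3, 0, 0, 0, -0.8, 0, 0, 0, -1.2, 0, 0, 0, -1.2, 0, 0, 0, -1.0, 0]}}

```text
time: 10.55
ee_pos: [0.5368, -0.25, 0.2134]
tcp_rot: [-0.0, -0.0, 1.0, 0.0]
ft_force: [0.0, -0.3, -2.9]
finger_gap: 0.186
grasp_force: 30.0
```

{"api": "drive_tool", "payload": {"rows": [0, 0, -0.5, 0, 0, 0, 0, 0, 0, 0, 0, 0, 0, 0, 0, 0, 0, 0, 0, 0]}}

```text
time: 10.97
ee_pos: [0.5364, -0.25, 0.2168]
tcp_rot: [-0.001, -0.0, 1.0, 0.0]
ft_force: [-0.4, -0.2, -1.8]
finger_gap: 0.185
grasp_force: 30.0
```

{"api": "drive_tool", "payload": {"rows": [0, 0, 0, 0, 0, 0, 0, 0]}}

```text
time: 11.13
ee_pos: [0.5367, -0.2502, 0.2172]
tcp_rot: [-0.0, -0.0, 1.0, 0.0]
ft_force: [-0.1, 0.1, -2.3]
finger_gap: 0.182
grasp_force: 30.0
```

The force is about 2.4 N, so this one is empty and goes to the near tin slot.

{"api": "drive_tool", "payload": {"rows": [0.3, -0.4, 0, 0, 0.6, -0.9, 0, 0, 1.0, -1.4, 0, 0, 1.2, -1.6, 0, 0, 1.3, -1.7, 0, 0]}}

```text
time: 11.55
ee_pos: [0.4919, -0.3115, 0.2176]
tcp_rot: [-0.0, -0.0, 1.0, -0.0]
ft_force: [-0.2, -1.0, -3.1]
finger_gap: 0.181
grasp_force: 30.0
```

{"api": "drive_tool", "payload": {"rows": [1.3, -1.7, 0, 0, 1.3, -1.7, 0, 0, 1.2, -1.7, 0, 0, 1.1, -1.5, 0, 0, 0.8, -1.1, 0, 0]}}

```text
time: 11.97
ee_pos: [0.4331, -0.3904, 0.2178]
tcp_rot: [-0.001, 0.002, 1.0, -0.001]
ft_force: [-0.1, -0.5, -2.7]
finger_gap: 0.185
grasp_force: 30.0
```

{"api": "drive_tool", "payload": {"rows": [0.6, -0.8, 0, 0, 0.3, -0.5, 0, 0, 0, 0, 0, 0, 0, 0, 0, 0, 0, 0, 0, 0]}}

```text
time: 12.38
ee_pos: [0.4282, -0.3989, 0.2176]
tcp_rot: [0.0, -0.001, 1.0, 0.001]
ft_force: [0.5, 0.3, -3.1]
finger_gap: 0.184
grasp_force: 30.0
```

```bash
python3 - <<'E'
from h import *
a=imaging.camera("scene")[:,:,::-1];b=imaging.camera("top")[:,:,::-1]
s=robot.read_state();print(s["ee_pos"],s["ft_force"],s["finger_gap"])
a=a[140:352,110:380];b=b[120:310,130:390]
cv2.imwrite("pics/p3.png",np.hstack([cv2.resize(a,(440,345)),cv2.resize(b,(360,345))]))
E
```

```text
[ 0.42804745 -0.39906876  0.21762125] [ 0.0599123   0.42435499 -3.57547981] 0.1832811252038894
```

View pics/p3.png

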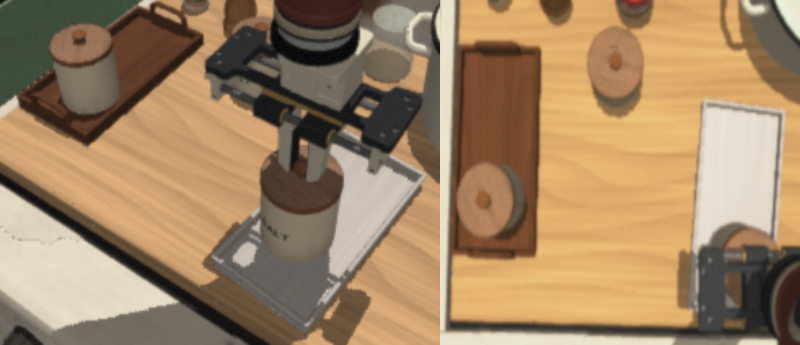

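The first canister stands in the tray, with its lid at about (490,198) in the right half. The second hangs upright over the near half of the tin. I'll lower it.

{"api": "drive_tool", "payload": {"rows": [0, 0, 0.6, 0, 0, 0, 1.0, 0, 0, 0, 1.0, 0, 0, 0, 0.6, 0, 0, 0, 0.3, 0]}}

```text
time: 12.9
ee_pos: [0.4262, -0.3994, 0.1806]
tcp_rot: [-0.001, -0.0, 1.0, 0.001]
ft_force: [0.5, 0.8, -2.8]
finger_gap: 0.18
grasp_force: 30.0
```

{"api": "drive_tool", "payload": {"rows": [0, 0, 0.2, 0, 0, 0, 0.2, 0, 0, 0, 0.1, 0, 0, 0, 0.1, 0, 0, 0, 0, 0]}}

```text
time: 13.32
ee_pos: [0.427, -0.4004, 0.1768]
tcp_rot: [0.0, -0.0, 1.0, -0.0]
ft_force: [0.0, -0.4, -3.0]
finger_gap: 0.185
grasp_force: 30.0
```

{"api": "drive_tool", "payload": {"rows": [0, 0, 0.1, 0, 0, 0, 0.1, 0, 0, 0, 0, 0]}}

```text
time: 13.57
ee_pos: [0.4272, -0.401, 0.176]
tcp_rot: [0.001, 0.0, 1.0, -0.001]
ft_force: [-1.3, 1.0, 4.3]
finger_gap: 0.185
grasp_force: 30.0
```

{"api": "drive_tool", "payload": {"rows": [0, 0, -0.1, 0, 0, 0, 0, 0, 0, 0, 0, 0, 0, 0, 0, 0, 0, 0, 0, 0], "claw": 0.6}}

```text
time: 13.98
ee_pos: [0.427, -0.4002, 0.1756]
tcp_rot: [-0.0, -0.0, 1.0, 0.0]
ft_force: [0.2, -0.2, -0.9]
finger_gap: 0.493
grasp_force: 0.0
```

{"api": "drive_tool", "payload": {"rows": [0, 0, -1.0, 0, 0, 0, -1.5, 0, 0, 0, -1.5, 0, 0, 0, -1.5, 0, -1.0, 0.8, 0, 0]}}

```text
time: 14.4
ee_pos: [0.436, -0.3962, 0.2346]
tcp_rot: [0.002, 0.003, 1.0, -0.003]
ft_force: [-0.4, -1.4, 0.4]
finger_gap: 0.601
grasp_force: 0.0
```

{"api": "drive_tool", "payload": {"rows": [-2.3, 2.0, 0, 0, -2.5, 2.1, 0, 0, -2.5, 2.2, 0, 0, -2.5, 2.2, 0, 0, -2.5, 2.2, 0, 0]}}

```text
time: 14.82
ee_pos: [0.5616, -0.2827, 0.2302]
tcp_rot: [-0.0, -0.001, 1.0, 0.001]
ft_force: [1.2, 0.2, -0.3]
finger_gap: 0.605
grasp_force: 0.0
```

{"api": "drive_tool", "payload": {"rows": [-2.5, 2.2, 0, 0, -2.5, 2.2, 0, 0, -2.3, 2.0, 0, 0, -1.5, 1.2, 0, 0, -0.6, 0.4, 0, 0]}}

```text
time: 15.23
ee_pos: [0.657, -0.1988, 0.2293]
tcp_rot: [0.0, -0.004, 1.0, 0.002]
ft_force: [-0.3, 1.2, -0.1]
finger_gap: 0.602
grasp_force: 0.0
```

{"api": "drive_tool", "payload": {"rows": [0, 0, 0, 0, 0, 0, 0, 0]}}

```text
time: 15.4
ee_pos: [0.6531, -0.2059, 0.2301]
tcp_rot: [-0.001, 0.0, 1.0, -0.0]
ft_force: [-0.2, -0.2, -0.2]
finger_gap: 0.603
grasp_force: 0.0
```

{"api": "drive_tool", "payload": {"rows": [-0.1, 0, 1.2, 0, 0, 0, 1.6, 0, 0, 0, 1.6, 0, 0, 0, 1.2, 0, 0, 0, 0.6, 0]}}

```text
time: 15.82
ee_pos: [0.6527, -0.2065, 0.1662]
tcp_rot: [-0.002, 0.001, 1.0, 0.0]
ft_force: [0.2, -0.5, -0.7]
finger_gap: 0.605
grasp_force: 0.0
```

{"api": "drive_tool", "payload": {"rows": [0, 0, 0, 0, 0, 0, 0, 0, 0, 0, 0, 0, 0, 0, 0, 0, 0, 0, 0, 0], "claw": 0}}

```text
time: 16.23
ee_pos: [0.6554, -0.2054, 0.1696]
tcp_rot: [0.001, -0.0, 1.0, -0.0]
ft_force: [0.6, 0.1, -0.5]
finger_gap: 0.291
grasp_force: 0.0
```

{"api": "drive_tool", "payload": {"rows": [0, 0, 0, 0, 0, 0, 0, 0, 0, 0, 0, 0]}}

```text
time: 16.48
ee_pos: [0.6552, -0.2059, 0.1693]
tcp_rot: [0.001, 0.0, 1.0, -0.001]
ft_force: [-0.7, -1.1, 0.3]
finger_gap: 0.182
grasp_force: 30.0
```

{"api": "drive_tool", "payload": {"rows": [0, 0, -0.3, 0, 0, 0, -0.8, 0, 0, 0, -1.2, 0, 0, 0, -1.2, 0, 0, 0, -1.0, 0]}}

```text
time: 16.9
ee_pos: [0.6546, -0.205, 0.2143]
tcp_rot: [-0.001, -0.0, 1.0, 0.0]
ft_force: [0.2, -1.2, -6.8]
finger_gap: 0.182
grasp_force: 30.0
```

{"api": "drive_tool", "payload": {"rows": [0, 0, -0.5, 0, 0, 0, 0, 0, 0, 0, 0, 0, 0, 0, 0, 0, 0, 0, 0, 0]}}

```text
time: 17.32
ee_pos: [0.6541, -0.205, 0.2175]
tcp_rot: [-0.001, -0.0, 1.0, 0.0]
ft_force: [-0.4, 0.3, -8.2]
finger_gap: 0.186
grasp_force: 30.0
```

{"api": "drive_tool", "payload": {"rows": [0, 0, 0, 0, 0, 0, 0, 0]}}

```text
time: 17.48
ee_pos: [0.6547, -0.2052, 0.218]
tcp_rot: [-0.0, -0.0, 1.0, 0.0]
ft_force: [-0.2, 0.1, -5.9]
finger_gap: 0.182
grasp_force: 30.0
```

The force is about 7 N, so it's full and goes to the far tray slot.

{"api": "drive_tool", "payload": {"rows": [0.3, 0.5, 0, 0, 0.5, 1.1, 0, 0, 0.6, 1.6, 0, 0, 0.6, 1.9, 0, 0, 0.5, 2.1, 0, 0]}}

```text
time: 17.9
ee_pos: [0.6289, -0.1333, 0.2187]
tcp_rot: [-0.0, 0.001, 1.0, -0.0]
ft_force: [0.2, 0.2, -8.0]
finger_gap: 0.186
grasp_force: 30.0
```

{"api": "drive_tool", "payload": {"rows": [0.5, 2.2, 0, 0, 0.4, 2.2, 0, 0, 0.3, 2.1, 0, 0, 0.2, 2.0, 0, 0, 0.2, 1.7, 0, 0]}}

```text
time: 18.32
ee_pos: [0.6133, -0.0286, 0.2189]
tcp_rot: [-0.0, -0.001, 1.0, 0.001]
ft_force: [0.4, 1.0, -7.4]
finger_gap: 0.18
grasp_force: 30.0
```

{"api": "drive_tool", "payload": {"rows": [0.1, 1.3, 0, 0, 0, 0.7, 0, 0, 0, 0.3, 0, 0, 0, 0, 0, 0, 0, 0, 0, 0]}}

```text
time: 18.73
ee_pos: [0.613, -0.0101, 0.2187]
tcp_rot: [0.0, 0.001, 1.0, -0.001]
ft_force: [-0.3, -0.0, -6.7]
finger_gap: 0.185
grasp_force: 30.0
```

```bash
python3 - <<'E'
from h import *
a=imaging.camera("scene")[:,:,::-1];b=imaging.camera("top")[:,:,::-1]
s=robot.read_state();print(s["ee_pos"],s["ft_force"],s["finger_gap"])
a=a[80:240,90:290];b=b[120:310,130:390]
cv2.imwrite("pics/p4.png",np.hstack([cv2.resize(a,(440,345)),cv2.resize(b,(360,345))]))
E
```

```text
[ 0.61295916 -0.01044211  0.21867604] [ 0.15526504 -0.32903929 -6.81795449] 0.18660445727066163
```

View pics/p4.png

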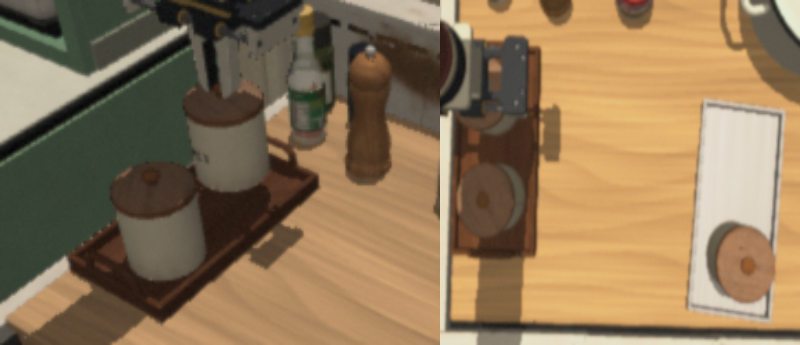

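The third canister hangs upright over the far half of the tray, and the second stands in the tin at about (745,262). I'll lower it.

{"api": "drive_tool", "payload": {"rows": [0, 0, 0.6, 0, 0, 0, 1.0, 0, 0, 0, 1.0, 0, 0, 0, 0.6, 0, 0, 0, 0.3, 0]}}

```text
time: 19.25
ee_pos: [0.6116, -0.0083, 0.1814]
tcp_rot: [-0.002, -0.0, 1.0, -0.0]
ft_force: [-0.8, 0.1, -6.9]
finger_gap: 0.183
grasp_force: 30.0
```

{"api": "drive_tool", "payload": {"rows": [0, 0, 0.2, 0, 0, 0, 0.2, 0, 0, 0, 0.1, 0, 0, 0, 0.1, 0, 0, 0, 0, 0]}}

```text
time: 19.67
ee_pos: [0.613, -0.0083, 0.1778]
tcp_rot: [0.0, -0.0, 1.0, -0.0]
ft_force: [-0.6, -0.1, -6.8]
finger_gap: 0.187
grasp_force: 30.0
```

{"api": "drive_tool", "payload": {"rows": [0, 0, 0.1, 0, 0, 0, 0.1, 0, 0, 0, 0, 0]}}

```text
time: 19.92
ee_pos: [0.6133, -0.0082, 0.1776]
tcp_rot: [0.001, -0.0, 1.0, 0.0]
ft_force: [-3.8, -0.3, 4.3]
finger_gap: 0.182
grasp_force: 30.0
```

Contact is made, so I'll release, rise and move clear.

{"api": "drive_tool", "payload": {"rows": [0, 0, -0.1, 0, 0, 0, 0, 0, 0, 0, 0, 0, 0, 0, 0, 0, 0, 0, 0, 0], "claw": 0.6}}

```text
time: 20.33
ee_pos: [0.6133, -0.0083, 0.1767]
tcp_rot: [0.0, -0.0, 1.0, -0.0]
ft_force: [-0.2, -0.9, 0.3]
finger_gap: 0.494
grasp_force: 0.0
```

{"api": "drive_tool", "payload": {"rows": [0, 0, -1.0, 0, 0, 0, -1.8, 0, 0, 0, -2, 0, 0, 0, -2, 0, 0, -2, -2, 0]}}

```text
time: 20.75
ee_pos: [0.6134, -0.0226, 0.2661]
tcp_rot: [0.0, -0.004, 1.0, 0.002]
ft_force: [0.6, 1.2, -0.4]
finger_gap: 0.599
grasp_force: 0.0
```

{"api": "drive_tool", "payload": {"rows": [0, -3, 0, 0, 0, -3, 0, 0, 0, -3, 0, 0, 0, -3, 0, 0, 0, -3, 0, 0]}}

```text
time: 21.17
ee_pos: [0.613, -0.1798, 0.2657]
tcp_rot: [0.001, -0.0, 1.0, -0.0]
ft_force: [-0.2, 0.1, 0.8]
finger_gap: 0.6
grasp_force: 0.0
```

{"api": "drive_tool", "payload": {"rows": [0, -2, 0, 0, 0, -1, 0, 0, 0, 0, 0, 0, 0, 0, 0, 0, 0, 0, 0, 0]}}

```text
time: 21.58
ee_pos: [0.6136, -0.2055, 0.2648]
tcp_rot: [0.0, -0.002, 1.0, 0.001]
ft_force: [0.6, 1.0, 0.3]
finger_gap: 0.605
grasp_force: 0.0
```

```bash
python3 - <<'E'
from h import *
a=imaging.camera("scene")[:,:,::-1];b=imaging.camera("top")[:,:,::-1]
a=a[60:350,90:390];b=b[60:310,130:390]
cv2.imwrite("pics/p5.png",np.hstack([cv2.resize(a,(430,415)),cv2.resize(b,(370,415))]))
E
```

```text
(no output)
```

View pics/p5.png

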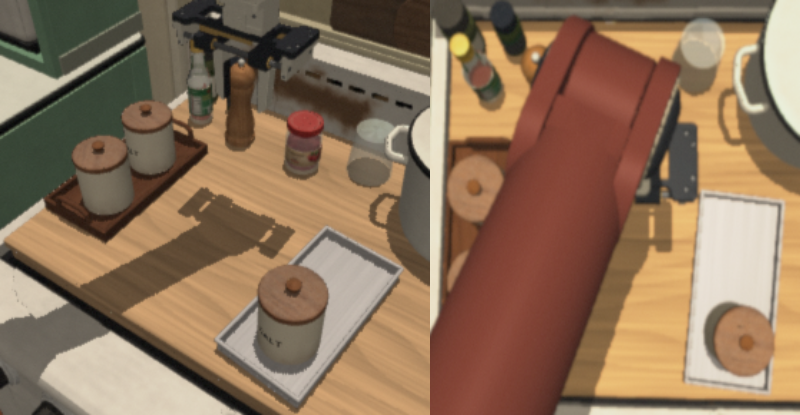

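The two full canisters stand upright in the tray at about (103,178) and (148,137), and the empty one stands in the tin at about (292,310). The mill, jar and bottle look undisturbed and the arm is clear of everything, so I'll hand in.

```bash
python3 -c "
from station import robot
print(robot.sign_off())"
```

```text
the job is handed in; nothing more can be done
None
```

The job is handed in: two canisters weighed about 0.7 kg and stand upright in the wooden tray, the third weighed about 0.3 kg and stands upright in the baking tin, and the things at the back were left where they were.

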